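# Clamp the vial rack and change the shaker's speed key

### The arm

A 7-joint arm with a two-finger parallel gripper is mounted at the origin on a cart in front of the work surface, level with it; the furniture and walls round the work are solid. World frame = base frame: x ahead of the robot, y to its left, z up, the work surface at z = 0. Lengths are in m, angles in degrees, forces in N, time in s.
With the tool pointing down it reaches from about 0.425 to 0.875 m from the base axis. Payload 4.7 kg.
Tool frame: the origin (TCP) lies on the centre line of the jaws, within the pads' length; the fingertips stand 11 mm ahead of it and the grasp point (between the pads) lies 8 mm behind it (finger_overhang is the x of the fingertips in the tool frame, in m); x points along the fingers, z is the direction in which the jaws open and shut, and the axes are right-handed (so a half turn about x gives the same grasp; the last joint's range is limited). The gripper opens to 87 mm and grips with 3 to 60 N. Pads are 19 mm wide; open, the fingers measure 117 mm over their backs; the gripper's body (75 mm by 190 mm) begins 51 mm behind the grasp point.
Start: joints at [70.594, 18.392, -4.016, 83.108, 1.295, 78.541, -3.26], TCP at [0.225, -0.61, 0.234] pointing down, gripper open.
Joint ranges: [-163.93, 163.93], [-17.29, 119.83], [-79.2, 71.16], [3.27, 140.29], [-89.18, 269.18], [5.43, 117.66], [-154.24, 154.24]. Speed limits (degrees/s): [147.25, 147.25, 180, 180, 180, 180, 180].

### API

Orientations are given as [roll, pitch, yaw] about the fixed x, y, z axes, in that order (R = Rz(yaw) Ry(pitch) Rx(roll)).
In Python, from cell import get_obs, read_camera, sign_off, cut_out, finger_overhang gives the robot as it stands.
- The arm moves only by the tool servo_tool, never from a script. Its argument "rows" is one flat list of numbers, 5 for each row, row after row: the shift along the world's x, y, z in mm, then the turn about the world's z in degrees, then the closure, from 0 (fully open) to 1 (shut). A call has 1 to 10 rows; each row is the pose to reach, as a shift and turn from the pose commanded when the call began; what a row does not reach only later rows make up. A row lasts 1/12 s, in which the tool goes at most 41.7 mm and 7.16 degrees, less where a joint would pass 70% of its speed; a pose out of reach is approached as far as the arm can. A call with a gripper value outside its range is refused whole. The fingers move at their own pace and stop on an object; "force" is the grip in N (left out, the last holds). Time passes only in rows, so rows that repeat a pose let the fingers close. It gives the time, the measured TCP pose, the force and the opening at its end, in the units of the state.
- get_obs(): the state, without advancing time (a new reading comes with each control period).
- read_camera(name): name is "scene" or "top" or "wrist"; returns a dict with "frame" (480x640x3 uint8, blue, green, red), "range_z" (480x640 float32, m along the optical axis (not along the pixel's ray), 0 where there is no reading), "intrinsics" (3x3 intrinsics, pixels), "k1" (the pictures are not rectified: a ray, as slopes to the right and down, at radius r is drawn at 1 + k1 r^2 times it, then the intrinsics apply), "cam_to_world" (4x4, takes a point from camera to world coordinates); the wrist camera has in their place "tool_from_camera" (4x4, takes a point from camera to tool coordinates, whose origin is the TCP and whose axes are the tool frame's). Camera axes: x right, y down, z forward; pixel columns grow to the right and rows downward; lengths in m; the calibration is good to about 2 mm. A picture is of the moment at which its call begins: read the wrist's pose just before it.
- sign_off(): hands the job in, once; it reports no verdict.
Trained networks look in a picture, given as the dict that the camera call returned (one of the last four; its "shot" number tells which), for a name from the list of things; names that differ only in an ending like _2 or _b are one class to them, and where a whole thing is asked for, a point or a joint stands for the part that bears it (a point fixed in the world has none). Each returns a list of dicts, best first, with "score" (0 to 1); they miss things now and then, are a little off and sometimes report something else, mostly with a low value. They report only what shows in the picture. A call takes as long as a camera call.
- cut_out(name, picture): "pixels" (480x640 bool, what is visible of it) and "extent" ([centre column, centre row, width, height] in pixels, round what is visible of it).
The state is a dict: "time_s": time; "qpos": joint angles; "joint_velocities": joint speeds; "effort": joint torques, N m; "tool_pos": TCP position; "tool_rot": TCP orientation; "force": force on the tool from outside, world axes, zero at the start; "wrist_torque": the same for the moment, N m; "grip_width": finger opening in m.
Only numpy, scipy, OpenCV 4.12 (cv2) and the standard library are available. Lean on these libraries where they do the work, as an engineer would, in place of code of your own. Each camera call takes 0.05 s, during which the arm holds its last target.

### The job

The rack shaker is still set to its yellow speed key and its wire hold-down bail stands open. Swing the bail all the way down over the vial rack, then press the green key fully so that it stays down and the yellow key pops up. Do not press the blue key, and leave the other things on the worktop where they are.

Things in the scene. Friction and masses are not known exactly. Their poses are not given: they have to be found in the camera images.
- shaker: Low white rack shaker fixed to the worktop, 230 mm deep (along its x) by 260 mm wide (along its y), with a blue vial rack (72 x 190 mm, top 79 mm above the worktop) sitting in it. Origin on the worktop; the body reaches from 125 mm in front (its -x side, the key panel) to 105 mm behind. Its y axis runs along the row of keys and along the bail's front bar, z up. The panel from which the keys stand out is 56 mm above the worktop.
- bail_hinge (a point): Middle of the bail's hinge line, 86 mm above the worktop, 85 mm behind the shaker's origin. The hinge line runs along the shaker's y.
- bail_grip (a point): Centre of the red grip sleeve (16 mm thick, 110 mm long along the shaker's y) in the middle of the bail's front bar. It is 112 mm from the hinge line. With the bail closed it is 86 mm above the worktop and 27 mm in front of the shaker's origin; with the bail open it stands up to 190 mm above the worktop, nearer the hinge. Moves with the bail.
- bail (a joint): Angle of the steel wire bail, rad: 0 = closed (level, against its stop), larger = more open; it starts 0.7 to 1.15. The hinge is stiff, so the bail stays where it is left; pushing down on the sleeve (about 2 N when nearly closed, up to 5 N when far open) swings it shut.
- key_green (a joint): Travel of the green key, m: 0 = up, 0.008 = fully down. The three keys are an interlocked bank: at most one is down. Each snaps over half way (0.004): push it past there and it goes down and stays down, while the key that was down is pushed up; let go earlier and it comes back up. Pressing takes about 3 N at first, less after half way; then it meets a hard stop. The order of the colours along the row differs from start to start.
- key_green_top (a point): Centre of the top face of the green key. A key's face is 40 mm (along the shaker's x) by 28 mm (along its y); up it is 14 mm above the panel (70 mm above the worktop), down 6 mm above it. The three keys stand in one row, 52 mm apart along the shaker's y, 92 mm in front of the shaker's origin.
- key_yellow (a joint): Travel of the yellow key, m, as for the green one. It is down (0.008) at the start.
- key_yellow_top (a point): Centre of the top face of the yellow key.
- key_blue (a joint): Travel of the blue key, m; up (0) at the start, not to be pressed.
- bottle_blue_cap: Bystander, loose: clear bottle with a blue cap, 54 mm across, 108 mm high, origin under its centre.
- beaker: Bystander, loose: glass beaker, 57 mm across, 72 mm high, origin under its centre.
- jar_green_lid: Bystander, loose: white jar with a green lid, 39 mm across, 47 mm high, origin under its centre.
- wash_bottle: Bystander, loose: white wash bottle with a red cap and bent spout, 92 x 62 x 222 mm, origin under its centre.

How it is judged (in metres and radians):
On the way, in this order (a step that is already met when the one before it is completed fails the run):
1. the bail is closed over the rack (within 0.08 rad of its stop) while the yellow key is still down (value of joint bail below 0.08 rad and value of joint key_yellow above 0.006 m), for 0.2 s.
2. the green key is down and the yellow key is up (value of joint key_green above 0.006 m and value of joint key_yellow below 0.002 m), for 0.2 s.
At the end, for the whole second after the job is handed in: The bail is closed (within 0.08 rad of its stop), the green key is latched down (more than 6 of its 8 mm) and the yellow and blue keys are up (less than 2 mm down) (all of step 2 and value of joint bail below 0.08 rad and value of joint key_blue below 0.002 m); the robot touches nothing.
It fails at once if the blue key is pressed (more than 4 mm) (value of joint key_blue above 0.004 m).
It fails at once if a loose bystander is moved by more than 3 cm (distance of any of bottle_blue_cap, beaker, jar_green_lid, wash_bottle from where it was at the start of the episode above 0.03 m).
It also fails if it takes over 32 s, if anything falls off the work surface, if the arm or the gripper's body presses on something with over 40 N, if the wrist force passes 120 N, or if a joint passes its speed limit or range.

## Working session

There is one attempt and no reset: what is moved stays moved. The work goes in short steps, Python scripts to look and compute and a tool call to move; the robot and the scene stay as the last step left them, time stands still between calls to the robot, and variables do not carry over. Pictures are saved under pics/ and viewed, and the job is handed in when it is done.

Besides the shell and the picture viewer there is one more tool, called as name(argument=value, ...), one argument or row to a line, values as JSON. servo_tool: Moves the arm, as the interface text tells. Its arguments: {"type":"object","properties":{"rows":{"type":"array"},"force":{"type":"number"}},"required":["rows"]}

```bash
mkdir -p pics; ls
cat > h.py <<'E'
import numpy as np, cv2
from cell import *
def world(p, mask=None, px=None):
    K=p["intrinsics"];k1=p["k1"];z=p["range_z"]
    if mask is not None: v,u=np.nonzero(mask&(z>0))
    else: u=np.array([q[0] for q in px]);v=np.array([q[1] for q in px])
    d=np.array([k1,0,0,0],float)
    n=cv2.undistortPoints(np.stack([u,v],1).astype(float).reshape(-1,1,2),np.array(K,float),d).reshape(-1,2)
    zz=z[v,u]
    c=np.c_[n*zz[:,None],zz,np.ones(len(zz))]
    return (c@np.array(p["cam_to_world"]).T)[:,:3]
E
python3 - <<'E'
from h import *
o=get_obs();print(o)
for c in ["scene","top"]:
    p=read_camera(c);cv2.imwrite(f"pics/{c}0.png",p["frame"])
    for n in ["shaker","bail_grip","key_green_top","key_yellow_top","key_blue","bottle_blue_cap","beaker","jar_green_lid","wash_bottle"]:
        for r in cut_out(n,p)[:2]:
            w=world(p,r["pixels"])
            print(c,n,round(r["score"],2),np.round(r["extent"]),len(w),np.round(np.median(w,0),3) if len(w) else "",np.round(np.percentile(w,[3,97],axis=0),3).tolist() if len(w) else "")
E
```

```text
pics
{'time_s': 0.0, 'qpos': array([70.59243002, 18.43821482, -4.01374206, 83.1768683 ,  1.2942168 ,
       78.5386945 , -3.26067688]), 'joint_velocities': array([-0.05306654, -0.01296303,  0.03119092, -0.02754572, -0.02636659,
       -0.06081465, -0.05300772]), 'effort': array([-3.32122490e-04, -4.91289639e+01, -4.03972529e-01, -3.12523091e+01,
       -6.38511172e-02,  4.38740419e-02,  2.04685966e-04]), 'tool_pos': array([ 0.22436261, -0.60947932,  0.23245357]), 'tool_rot': array([-177.06866075,   89.89127183,  113.14617102]), 'force': array([0.42450169, 0.34824611, 0.35719389]), 'wrist_torque': array([ 0.06591205,  0.00729552, -0.00804944]), 'grip_width': 0.08705216526428704}
scene shaker 0.87 [336. 228. 101.  84.] 3710 [ 0.552 -0.06   0.052] [[0.436, -0.206, 0.016], [0.661, 0.04, 0.166]]
scene bail_grip 0.82 [326. 205.  67.  40.] 405 [ 0.57  -0.097  0.162] [[0.555, -0.293, -0.002], [0.718, 0.027, 0.171]]
scene bail_grip 0.72 [350. 238.  11.  14.] 61 [ 0.473 -0.083  0.062] [[0.456, -0.098, 0.057], [0.491, -0.073, 0.068]]
scene key_green_top 0.46 [362. 230.  16.  12.] 90 [ 0.465 -0.
[... 1236 characters left out ...]
p key_yellow_top 0.64 [337. 280.  13.  18.] 190 [ 0.474 -0.082  0.063] [[0.456, -0.097, 0.055], [0.494, -0.069, 0.068]]
top key_blue 0.61 [320. 276.   9.  16.] 171 [ 0.476 -0.031  0.071] [[0.459, -0.044, 0.063], [0.496, -0.019, 0.076]]
top bottle_blue_cap 0.76 [187. 238.  26.  24.] 483 [0.577 0.308 0.083] [[0.558, 0.291, 0.013], [0.604, 0.334, 0.112]]
top beaker 0.58 [483. 236.  26.  25.] 496 [ 0.591 -0.459  0.034] [[0.565, -0.482, 0.003], [0.615, -0.432, 0.074]]
top jar_green_lid 0.76 [477. 262.  18.  14.] 186 [ 0.518 -0.442  0.046] [[0.503, -0.46, 0.014], [0.534, -0.429, 0.052]]
top wash_bottle 0.81 [116. 201.  58.  27.] 943 [0.662 0.455 0.119] [[0.64, 0.434, 0.006], [0.695, 0.538, 0.217]]
```

Run:
```python
from h import *
for c in ["scene","top"]:
    im=cv2.imread(f"pics/{c}0.png")
    cv2.imwrite(f"pics/{c}0c.png",cv2.resize(im[150:350,240:440] if c=="top" else im[130:330,230:430],(600,600),interpolation=cv2.INTER_CUBIC))
p=read_camera("top")
im=p["frame"].astype(int);b,g,r=im[...,0],im[...,1],im[...,2]
m=(r>110)&(r-g>70)&(r-b>70)
m[:180]=0;m[300:]=0;m[:,:280]=0;m[:,400:]=0
w=world(p,m);w=w[w[:,2]>.1]
print("red",len(w),w.mean(0),np.percentile(w,[2,50,98],axis=0).round(3).tolist())
c=w.mean(0);print("dir",np.linalg.svd(w-c)[2][0])
```

```text
red 277 [ 0.56764779 -0.08989251  0.16845172] [[0.559, -0.142, 0.162], [0.567, -0.089, 0.169], [0.577, -0.038, 0.175]]
dir [-7.07443612e-02 -9.97494302e-01 -5.93788524e-04]
```

View pics/top0.png

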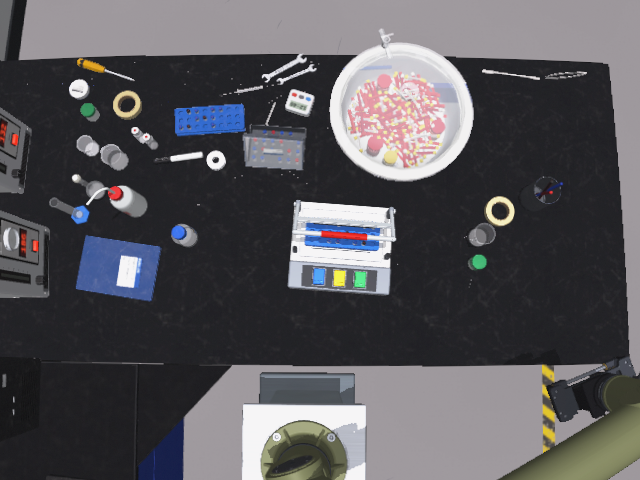

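View pics/top0c.png

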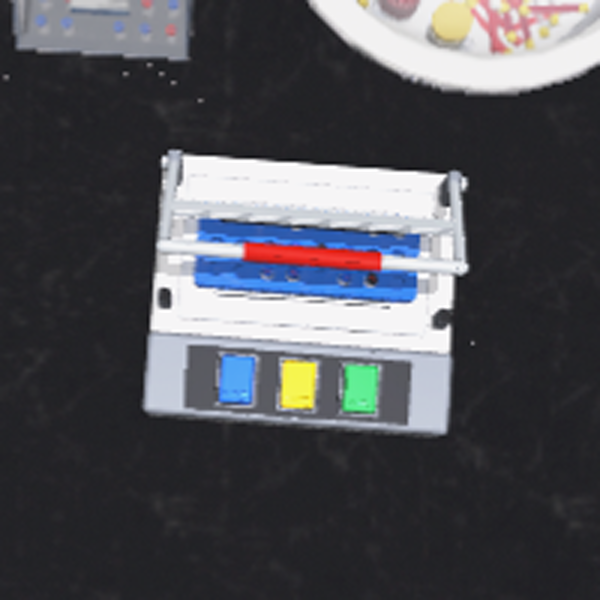

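View pics/scene0.png

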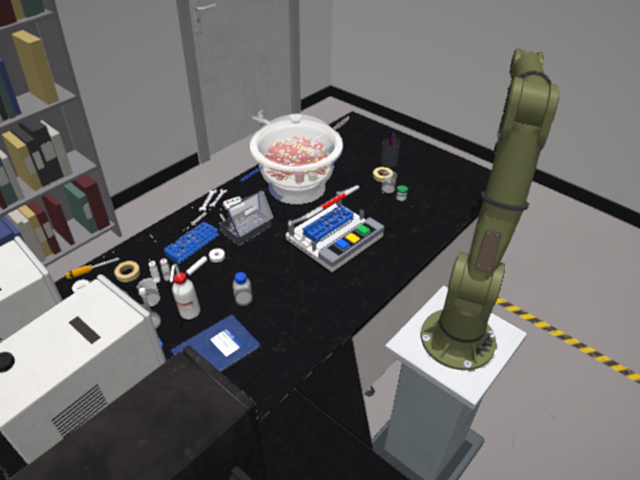

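Run:
```python
from h import *
from scipy.spatial.transform import Rotation as R
o=get_obs();M=R.from_euler('xyz',o["tool_rot"],degrees=True).as_matrix();print(M.round(3));z=M[:,2];print("jaw dir deg",np.degrees(np.arctan2(z[1],z[0])),finger_overhang)
```

```text
[[-0.     0.938  0.346]
 [-0.     0.346 -0.938]
 [-1.    -0.     0.   ]]
jaw dir deg -69.78758095015876 0.011
```

servo_tool(
  rows=[20,32,4,6,0.5,41,64,8,12,1,62,96,12,18,1,84,128,16,25,1,106,160,20,32,1,128,193,24,39,1,150,226,26,46,1,171,258,28,53,1,192,292,28,60,1,213,325,28,66,1],
  force=20,
)

```text
time_s: 1.88
tool_pos: [0.4384, -0.2832, 0.2621]
tool_rot: [-46.8, 89.9, -50.2]
force: [1.2, -0.4, -0.7]
grip_width: 0.0286
```

servo_tool(
  rows=[21,33,0,0,1,43,65,0,0,1,64,98,0,0,1,86,130,0,0,1,107,163,0,0,1,128,195,0,0,1,128,195,0,0,1,128,195,0,0,1,128,195,0,0,1],
)

```text
time_s: 2.63
tool_pos: [0.5653, -0.0906, 0.2614]
tool_rot: [-120.5, 89.9, -124.3]
force: [0.1, -0.3, -0.3]
grip_width: 0.0005
```

Run:
```python
from h import *
from scipy.spatial.transform import Rotation as R
o=get_obs();M=R.from_euler('xyz',o["tool_rot"],degrees=True).as_matrix();z=M[:,2];print(o["time_s"],o["tool_pos"],o["qpos"].round(1),o["force"],o["grip_width"],np.degrees(np.arctan2(z[1],z[0])),M[:,0].round(3))
p=read_camera("wrist");cv2.imwrite("pics/w1.png",p["frame"])
p["cam_to_world"]=np.vstack([np.c_[M,o["tool_pos"]],[0,0,0,1]])@p["tool_from_camera"]
for n in ["bail_grip","key_green_top","key_yellow_top","key_blue"]:
    for r in cut_out(n,p)[:2]:
        w=world(p,r["pixels"])
        print(n,round(r["score"],2),np.round(r["extent"]),len(w),np.round(np.median(w,0),3) if len(w) else "",np.round(np.percentile(w,[3,97],axis=0),3).tolist() if len(w) else "")
```

```text
2.6333 [ 0.5653448  -0.09057514  0.26142826] [ 37.3  10.9 -35.1  91.1   6.4  80.1  -2.3] [ 0.0609773  -0.29141988 -0.29463255] 0.0005077401676205355 -3.7824767501870076 [-0.001 -0.001 -1.   ]
bail_grip 0.72 [380. 227. 126. 369.] 12843 [ 0.595 -0.04   0.138] [[0.562, -0.135, 0.094], [0.636, 0.025, 0.169]]
key_green_top 0.86 [224. 273.  50.  33.] 1488 [ 0.472 -0.135  0.07 ] [[0.452, -0.15, 0.059], [0.49, -0.124, 0.072]]
key_yellow_top 0.73 [224. 214.  51.  30.] 1304 [ 0.475 -0.085  0.062] [[0.456, -0.098, 0.06], [0.493, -0.074, 0.064]]
key_blue 0.6 [217. 158.  48.  31.] 1670 [ 0.478 -0.034  0.07 ] [[0.459, -0.047, 0.064], [0.497, -0.021, 0.072]]
```

View pics/w1.png

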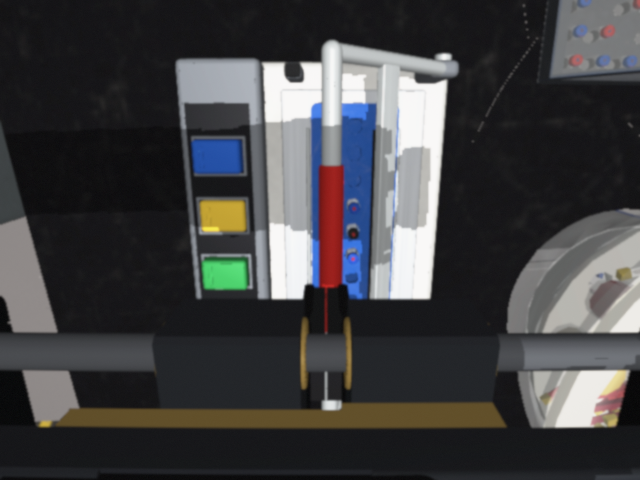

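servo_tool(
  rows=[0,0,-30,0,1,0,0,-55,0,1,0,0,-70,0,1,-1,0,-78,0,1,-4,0,-86,0,1,-8,0,-94,0,1,-12,0,-101,0,1,-16,0,-109,0,1],
)

```text
time_s: 3.55
tool_pos: [0.5498, -0.0901, 0.1529]
tool_rot: [-11.1, 89.9, -14.8]
force: [-0.3, 0.4, 0.5]
grip_width: 0.0005
```

```bash
cat > look.py <<'E'
import sys
from h import *
p=read_camera("top")
im=p["frame"].astype(int);b,g,r=im[...,0],im[...,1],im[...,2]
m=(r>90)&(r-g>60)&(r-b>60)
m[:180]=0;m[300:]=0;m[:,:280]=0;m[:,400:]=0
w=world(p,m)
print("red",len(w),np.percentile(w,[2,50,98],axis=0).round(3).tolist(),get_obs()["force"],get_obs()["tool_pos"])
s=read_camera("scene")
a=cv2.resize(p["frame"][180:310,280:410],(400,400));b=cv2.resize(s["frame"][150:300,260:410],(400,400))
cv2.imwrite(f"pics/{sys.argv[1]}.png",np.hstack([a,b]))
E
python3 look.py l1
```

```text
red 39 [[0.546, -0.05, 0.133], [0.552, -0.042, 0.141], [0.56, -0.035, 0.168]] [-1.54139678 -0.40047998 -1.69486361] [ 0.54806234 -0.09005655  0.15093067]
```

View pics/l1.png

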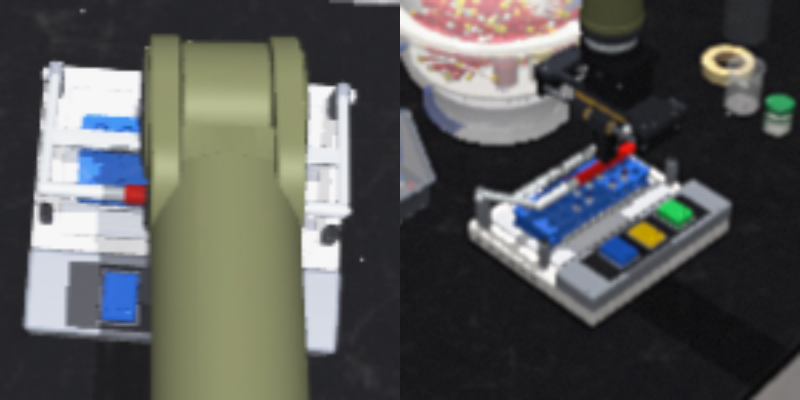

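The top view (left) shows the red sleeve's free end at about (135,193), and the scene view (right) shows the fingertips on the sleeve. The bail has already swung down, so I'll carry on along the arc.

servo_tool(
  rows=[-3,0,-8,0,1,-5,0,-16,0,1,-7,0,-24,0,1,-9,0,-32,0,1,-10,0,-40,0,1,-10,0,-46,0,1,-10,0,-49,0,1,-10,0,-51,0,1,-10,0,-51,0,1,-10,0,-51,0,1],
)

```text
time_s: 4.48
tool_pos: [0.5391, -0.0899, 0.1048]
tool_rot: [-135.3, 89.8, -139.1]
force: [-11.6, 1.5, 25.1]
grip_width: 0.0006
```

```bash
python3 look.py l2
```

```text
red 41 [[0.529, -0.049, 0.087], [0.541, -0.043, 0.094], [0.549, -0.035, 0.19]] [-11.46074984   1.94927073  26.20013999] [ 0.53911749 -0.08993819  0.10480702]
```

View pics/l2.png

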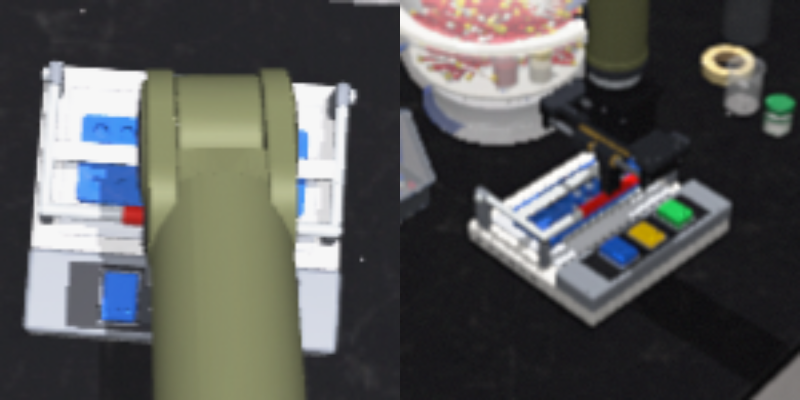

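The bail is closed: the sleeve top is at 94 mm, as specified, and the stop takes about 25 N. I'll lift and move over the green key.

servo_tool(
  rows=[0,0,15,0,1,0,0,40,0,1,0,0,60,0,1,-15,-10,60,0,1,-32,-22,60,0,1,-50,-34,60,0,1,-67,-45,60,0,1,-67,-45,60,0,1,-67,-45,60,0,1,-67,-45,60,0,1],
)

```text
time_s: 5.42
tool_pos: [0.4732, -0.1346, 0.1615]
tool_rot: [14.6, 89.9, 10.8]
force: [0.8, 0.4, -0.6]
grip_width: 0.0006
```

```bash
python3 look.py l3
python3 - <<'E'
from h import *
from scipy.spatial.transform import Rotation as R
o=get_obs();M=R.from_euler('xyz',o["tool_rot"],degrees=True).as_matrix();print(o["tool_pos"],o["force"])
p=read_camera("wrist");cv2.imwrite("pics/w3.png",p["frame"])
p["cam_to_world"]=np.vstack([np.c_[M,o["tool_pos"]],[0,0,0,1]])@p["tool_from_camera"]
for n in ["bail_grip","key_green_top","key_yellow_top","key_blue"]:
    for r in cut_out(n,p)[:1]:
        w=world(p,r["pixels"])
        print(n,round(r["score"],2),np.round(r["extent"]),len(w),np.round(np.median(w,0),3),np.round(np.percentile(w,[3,97],axis=0),3).tolist())
E
```

```text
red 190 [[0.532, -0.11, 0.085], [0.539, -0.073, 0.093], [0.549, -0.036, 0.101]] [-1.23497918 -0.48723572  0.75839812] [ 0.4734086  -0.13427177  0.16156576]
[ 0.47344284 -0.13413422  0.16154744] [ 0.0217174   0.52846052 -0.21371203]
bail_grip 0.59 [503. 188. 166. 377.] 19699 [ 0.58  -0.079  0.09 ] [[0.531, -0.178, 0.085], [0.597, -0.009, 0.094]]
key_green_top 0.64 [325. 254.  63.  44.] 2882 [ 0.47  -0.135  0.07 ] [[0.452, -0.15, 0.061], [0.489, -0.124, 0.071]]
key_yellow_top 0.78 [323. 171.  69.  46.] 2919 [ 0.473 -0.086  0.062] [[0.455, -0.099, 0.059], [0.492, -0.073, 0.063]]
key_blue 0.89 [322.  83.  71.  53.] 3851 [ 0.477 -0.035  0.07 ] [[0.459, -0.048, 0.067], [0.496, -0.021, 0.072]]
```

View pics/l3.png

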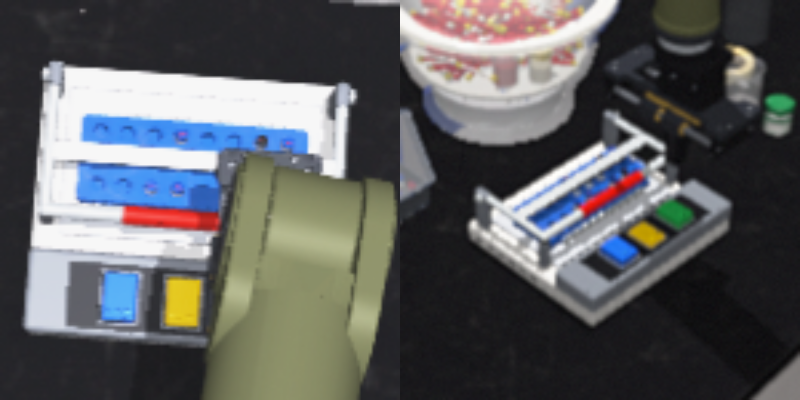

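View pics/w3.png

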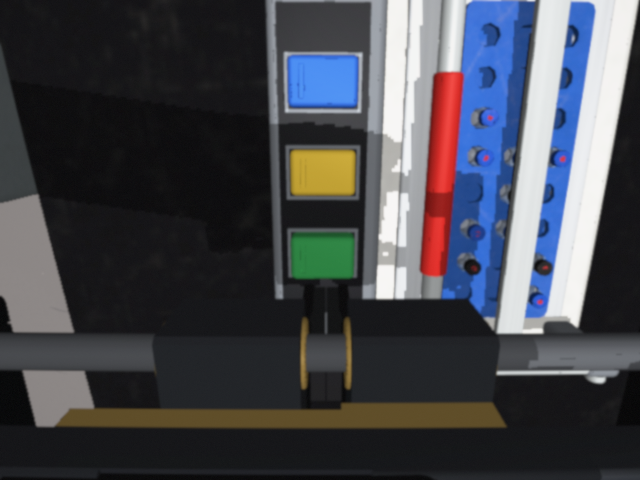

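The wrist view shows the green key at (325,254) with the closed fingertips just next to it. The red sleeve is level at column 440, so the bail is down. I'll press green now.

servo_tool(
  rows=[-3,-3,-25,0,1,-3,-3,-50,0,1,-3,-3,-68,0,1,-3,-3,-76,0,1,-3,-3,-82,0,1,-3,-3,-87,0,1,-3,-3,-90,0,1,-3,-3,-92,0,1,-3,-3,-92,0,1,-3,-3,-92,0,1],
)

```text
time_s: 6.6
tool_pos: [0.4702, -0.138, 0.0731]
tool_rot: [-89.0, 89.9, -92.8]
force: [-9.8, 2.2, 22.0]
grip_width: 0.0002
```

Hard stop at tip height 62 mm, which means the key is fully down. Next I'll lift well clear and check.

servo_tool(
  rows=[0,0,15,0,1,0,0,45,0,1,0,0,80,0,1,0,-25,110,0,1,0,-55,130,0,1,0,-85,140,0,1,0,-115,140,0,1,0,-115,140,0,1,0,-115,140,0,1],
)

```text
time_s: 7.35
tool_pos: [0.4696, -0.2552, 0.2104]
tool_rot: [-23.0, 89.9, -27.0]
force: [0.1, 0.8, 0.2]
grip_width: 0.0002
```

```bash
python3 look.py l4
python3 - <<'E'
from h import *
from scipy.spatial.transform import Rotation as R
o=get_obs();M=R.from_euler('xyz',o["tool_rot"],degrees=True).as_matrix();print(o["time_s"],o["tool_pos"],o["force"])
w_=read_camera("wrist");t=read_camera("top")
w_["cam_to_world"]=np.vstack([np.c_[M,o["tool_pos"]],[0,0,0,1]])@w_["tool_from_camera"]
for c,p in (("wrist",w_),("top",t)):
  cv2.imwrite(f"pics/{c}4.png",p["frame"])
  for n in ["bail_grip","key_green_top","key_yellow_top","key_blue","beaker","jar_green_lid","bottle_blue_cap"]:
    for r in cut_out(n,p)[:1]:
        w=world(p,r["pixels"])
        if len(w): print(c,n,round(r["score"],2),np.round(r["extent"]),len(w),np.round(np.median(w,0),4),np.round(np.percentile(w,[3,97],axis=0),3).tolist())
E
```

```text
red 265 [[0.53, -0.142, 0.087], [0.539, -0.088, 0.093], [0.549, -0.036, 0.1]] [-0.12364785 -0.18375462 -1.60999024] [ 0.46985583 -0.25318079  0.21006925]
7.45 [ 0.47003149 -0.25210788  0.20989852] [-0.21433824 -0.37010675 -0.17086164]
wrist bail_grip 0.67 [487.  92. 164. 179.] 10876 [ 0.5756 -0.1676  0.0904] [[0.528, -0.216, 0.082], [0.619, -0.113, 0.094]]
wrist key_green_top 0.69 [318.  68.  56.  42.] 2550 [ 0.4699 -0.1387  0.0619] [[0.451, -0.152, 0.059], [0.489, -0.126, 0.063]]
wrist key_yellow_top 0.94 [316.   3.  67.   7.] 426 [ 0.4729 -0.1     0.0652] [[0.454, -0.101, 0.057], [0.491, -0.098, 0.07]]
top bail_grip 0.68 [342. 233. 103.  50.] 1462 [ 0.58   -0.0928  0.0912] [[0.53, -0.213, 0.082], [0.629, 0.029, 0.098]]
top key_green_top 0.61 [116. 202.  58.  30.] 881 [0.6618 0.4529 0.1183] [[0.64, 0.434, 0.009], [0.693, 0.489, 0.214]]
top key_yellow_top 0.72 [338. 279.  15.  21.] 181 [ 0.4742 -0.0837  0.0708] [[0.456, -0.096, 0.061], [0.494, -0.069, 0.077]]
top key_blue 0.75 [319. 274.   9.  13.] 151 [ 0.4786 -0.031   0.071 ] [[0.461, -0.044, 0.065], [0.496, -0.019, 0.076]]
top beaker 0.66 [484. 234.  24.  21.] 408 [ 0.5954 -0.4643  0.0365] [[0.573, -0.482, 0.019], [0.616, -0.431, 0.075]]
top bottle_blue_cap 0.56 [187. 235.  28.  22.] 535 [0.5776 0.3089 0.0808] [[0.558, 0.291, 0.001], [0.611, 0.344, 0.111]]
```

View pics/wrist4.png

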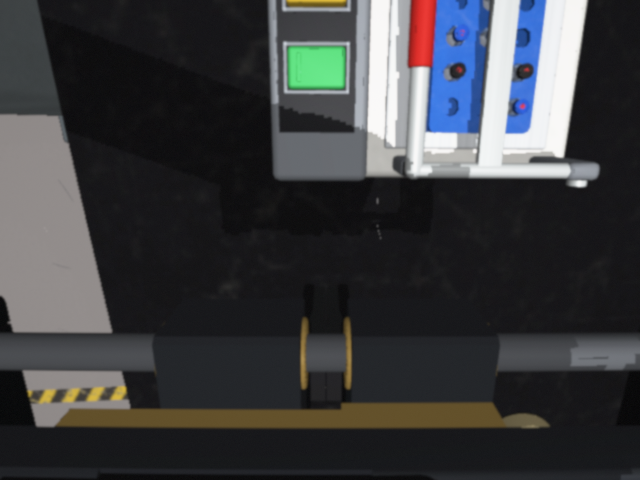

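View pics/l4.png

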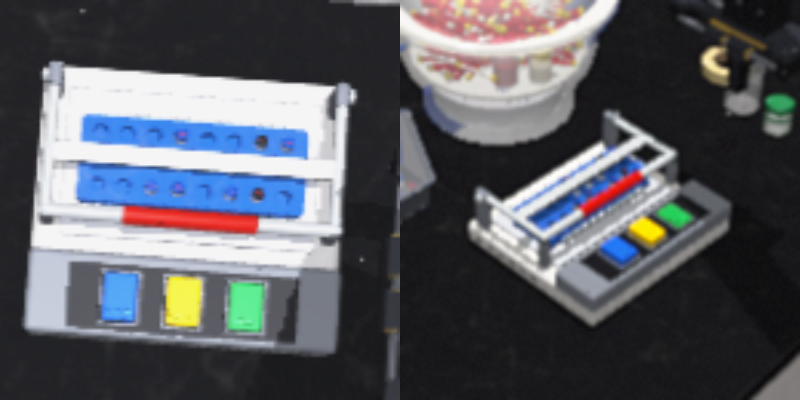

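The views agree. The wrist view shows green at (318,68) with its top at 62 mm, so it's down. The top view shows yellow and blue at 71 mm, so both are up. The sleeve is level at 93 mm, and the arm is clear.

```bash
python3 -c "
from cell import *
print(get_obs()['joint_velocities'].round(2));print(sign_off())"
```

```text
[-0.03 -0.02  0.04 -0.04 -0.03 -0.08 -0.12]
the job is handed in; nothing more can be done
None
```

I swung the bail down onto its stop with the closed fingertips, then pressed the green key to its hard stop. After that I lifted the arm clear and handed the job in at about 7.5 s.

**Last checks before handing in:**
- **Bail:** closed, with the top of the sleeve at 93 mm; closed should read 94 mm.
- **Green key:** latched down, with its top at 62 mm.
- **Yellow and blue keys:** both up, with tops at 71 mm; up should read 70 mm.
- **Forces:** each stop took about 25 N (26 N at the bail, 22 N at the key). The force was near zero once the arm was clear.
- **Bystanders:** the beaker and the blue-capped bottle measured within about 7 mm of where they started, which is roughly the measuring error. In the last top picture the network did not find the jar, and I did not re-measure the wash bottle. The arm stayed away from both.

**One disagreement:** in that picture the network's "green key" was actually the wash bottle. I used the wrist camera's reading for the green key instead.

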